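# Shut the parts box and lock it with its spring cotter

## Robot

A 7-joint arm with a two-finger parallel gripper is mounted at the origin on the work surface. World frame = base frame: x ahead of the robot, y to its left, z up, the work surface at z = 0. Lengths are in m, angles in rad, forces in N, time in s.
With the tool pointing down it reaches from about 0.4 to 0.85 m from the base axis. Payload 4.5 kg.
Tool frame: the origin (TCP) lies midway between the tips of the shut fingers; the grasp point (between the pads) lies 19 mm behind it (ctrl.grip_point_offset is the distance from the TCP to the grasp point, in m); z points along the fingers, y is the line along which they close (so a half turn about z gives the same grasp; the last joint's range is limited). The gripper opens to 88 mm and grips with 3 to 60 N. Pads are 18 mm wide; open, the fingers measure 123 mm over their backs; the gripper's body (75 mm by 187 mm) begins 45 mm behind the grasp point.
Start: joints at [1.284, 0.689, -0.195, 1.565, 0.157, 0.902, -0.215], TCP at [0.197, -0.593, 0.205] pointing down, gripper open.
Joint ranges: [-3.01, 3.01], [-0.46, 2.08], [-1.47, 1.51], [0.13, 2.56], [-1, 4.14], [0.04, 2.09], [-2.66, 2.66]. Speed limits (rad/s): [2.57, 2.57, 3.14, 3.14, 3.14, 3.14, 3.14].

## Interface

Orientations are given as a 3x3 rotation matrix whose columns are the frame's x, y, z axes.
In Python, from bench import state, imaging, ctrl, boxes_of, silhouettes, spot_point gives the robot as it stands.
- The arm moves only by the tool drive_tool, never from a script. Its argument "targets" is a list of rows, each a list of 4 numbers: the shift along the tool's x, y, z in m, then the turn about the tool's z in rad. A call has 1 to 12 rows; each row shifts and turns the commanded pose from where the row before left it, along the tool's axes as they then stand; what a row does not reach is not made up. A row lasts 1/12 s, in which the tool goes at most 41.7 mm and 7.16 degrees, less where a joint would pass 70% of its speed; a pose out of reach is approached as far as the arm can. A call is refused whole if a number of a shift passes 0.0417 or a number of a turn 0.125, either way. A call with a gripper value outside its range is refused whole. "fingers" is the gripper command: -1 is fully open, 1 is shut, values between are in proportion, set as the call begins (left out, the last holds). The fingers move at their own pace and stop on an object; "force" is the grip in N (left out, the last holds). Time passes only in rows, so rows that do not move let the fingers close. It gives the time, the measured TCP pose, the force and the opening at its end, in the units of the state.
- state(): the state, without advancing time (a new reading comes with each control period).
- imaging.grab_frame(name): name is "scene" or "top" or "wrist"; returns the picture (400x640x3 uint8, blue, green, red); there is no depth.
- imaging.camera_params(name): a dict with "intrinsics" (3x3 intrinsics, pixels), "world_to_cam" (4x4, takes a point from world to camera coordinates); the wrist camera has in their place "tool_from_camera" (4x4, takes a point from camera to tool coordinates, whose origin is the TCP and whose axes are the flange's). Camera axes: x right, y up, looking along -z (the intrinsics and any distortion apply to the point x, -y, -z); pixel columns grow to the right and rows downward; lengths in m; the calibration is good to about 2 mm. A picture is of the moment at which its call begins: read the wrist's pose just before it. camera_params takes no time and is no camera call.
- ctrl.close_job(): hands the job in, once; it reports no verdict.
Trained networks look in the newest picture that a camera, given by its name, has taken for a name from the list of things; names that differ only in an ending like _2 or _b are one class to them, and where a whole thing is asked for, a point or a joint stands for the part that bears it (a point fixed in the world has none). Each returns a list of dicts, best first, with "confidence" (0 to 1); they miss things now and then, are a little off and sometimes report something else, mostly with a low value. They report only what shows in the picture. A call takes as long as a camera call.
- boxes_of(camera, name): "xy" ([column, row] in pixels, amid what is visible of it).
- silhouettes(camera, name): "pixels" (400x640 bool, what is visible of it) and "xy" ([column, row] in pixels, amid what is visible of it).
- spot_point(camera, name): "xy" ([column, row] in pixels: a listed point, or the origin of a listed thing).
The state is a dict: "t": time; "joint_positions": joint angles; "qd": joint speeds; "joint_torque": joint torques, N m; "tool_pos": TCP position; "ee_rot": TCP orientation; "force": force on the tool from outside, world axes, zero at the start; "moment": the same for the moment, N m; "width": finger opening in m.
Only numpy, scipy, OpenCV 4.12 (cv2) and the standard library are available. Lean on these libraries where they do the work, as an engineer would, in place of code of your own. Each camera call takes 0.05 s, during which the arm holds its last target. There are 200 camera calls.

## Task

Shut the lid of the teak parts box so that its brass tongue drops over the steel post, then pick up the spring cotter and push its straight leg through the eye of the post until the springy bow snaps over the post, and leave it locked there with nothing touching it. Do it gently, feeling for the eye and never forcing the cotter or the box, and leave the other parts on the counter where they lie.

Things in the scene. Friction and masses are not known exactly. Their poses are not given: they have to be found in the camera images.
- lid (a joint): Opening angle of the box's wooden lid (rad): 0 shut, growing as its front edge rises; starts 0.4 to 0.8. The hinge is stiff: the lid stays where it is left and closes under about 2 to 6 N pressed down near its front edge. Shut, it stops on a thin felt strip.
- lid_hinge (a point): A point on the lid's hinge line, middle of the box's far upper edge. Axes turn with the lid: y along the hinge line, -x from hinge to front edge (160 mm away), z out of the upper face, which lies 10 mm above the hinge line. Lid 240 mm wide (y), 10 mm thick, upper face bare.
- lid_edge (a point): A point on the lid's upper face, middle, 20 mm in from its front edge: a good place to press. Axes as lid_hinge. A brass tongue 48 mm wide, 6 mm thick sticks out 45 mm beyond the middle of the front edge; its 27 x 26 mm window drops over the post.
- box: The teak box, fixed: 160 mm (x) by 240 mm (y), 60 mm high; origin under its centre, z up, x towards its hinge side. A ledge flush with its rim sticks out 44 mm from the middle of its -x side and carries the post. With the lid shut, the lid's upper face is 70.5 mm and the tongue's 68 mm above the counter. The post's eye may be entered along +y or -y; there is room for the gripper at both sides.
- post_foot (a point): Where the axis of the upright steel locking post, 18 mm thick, leaves the ledge's top, 60 mm above the counter; axes as the box. The post is screwed up or down by an amount that differs every time and is in no reading: its flat top stands 43.5 to 61.5 mm above this point (find it by touch; it does not give). Its eye, a cross hole along y, 7 x 7 mm, has its centre exactly 19.5 mm below the top.
- clip_grip (a point): Centre of the orange plastic thumb grip of the spring cotter (a big hairpin clip): 36 mm long (x), 16 mm wide (y), 20 mm high (z), lying on the counter with this point 10 mm up. x points along the straight leg to its tip, z up. The steel leg, 5 mm round, runs on this x axis from the grip's face (x = 18 mm) to its tip at x = 67 mm; the last 7 mm are thinned to 3.8 mm.
- clip_seat (a point): Point on the leg's axis that lies on the post's axis when the cotter is home: 28.5 mm ahead of clip_grip along x; same axes. The grip's face is then about 1.5 mm from the post; pushed further it stops hard on it. The leg bends if the cotter bears on post or box with more than 25 N.
- bow (a joint): How far the cotter's bow is sprung open (rad): 0 at rest and when snapped home, about 0.05 to 0.08 riding over the post. The bow, 4.4 mm wire, lies level with the leg on its +y side up to x = 47 mm: bulging to 15 mm out, pinched in at x = 34.5 mm, flared to 17 mm at its end. It meets the post about 15 mm before home, resists with 5 to 12 N and snaps over 3 to 6 mm before home, the resistance vanishing.
- knob_mid (a point): Middle of a chrome tuning knob, 32 mm across, 20 mm high. Leave it alone.
- ireye_mid (a point): Middle of a blue plastic infrared eye housing, 30 x 40 mm, 20 mm high with a black lens on top. Leave it alone.
- spacer0_mid (a point): Middle of a white nylon spacer, a ring 22 mm across and 18 mm high. Leave it alone.
- spacer1_mid (a point): Middle of the second, equal white nylon spacer. Leave it alone.

How it is judged:
On the way:
1. the lid is shut (value of joint lid below 0.04 rad), for 0.2 s.
At the end, for the whole second after the job is handed in: Lid shut (within 0.04 rad); straight leg through the post's eye along the box's front (within 0.3 rad), clip_seat within 4 mm of the post's axis sideways and from 3 mm short to 4 mm beyond it along the push; bow sprung back (within 0.035 rad of rest); cotter at rest, nothing touching it (value of joint lid below 0.04 rad and x of clip_seat in the frame of post_foot between -0.004 and 0.004 m and z of clip_seat in the frame of post_foot between 0.02 and 0.0445 m and angle between the x axis of clip_grip and the y axis of post_foot, either way round below 0.3 rad and value of joint bow below 0.035 rad and linear speed of clip below 0.02 m/s and ((y of clip_grip in the frame of post_foot below 0 m and y of clip_seat in the frame of post_foot between -0.003 and 0.004 m) or (y of clip_grip in the frame of post_foot above 0 m and y of clip_seat in the frame of post_foot between -0.004 and 0.003 m))).
It fails at once if the cotter bears on the box, lid or post with more than 25 N (contact force between clip and box above 25 N).
It fails at once if the robot presses on the box, lid or post with more than 60 N (contact force between the fingers and box above 60 N).
It fails at once if one of the other parts is shifted by more than 15 mm (distance of any of knob_mid, ireye_mid, spacer0_mid, spacer1_mid from where it was at the start of the episode above 0.015 m).
It also fails if it takes over 72 s, if anything falls off the work surface, if the arm or the gripper's body presses on something with over 40 N, if the wrist force passes 120 N, or if a joint passes its speed limit or range.

## Working session

There is one attempt and no reset: what is moved stays moved. The work goes in short steps, Python scripts to look and compute and a tool call to move; the robot and the scene stay as the last step left them, time stands still between calls to the robot, and variables do not carry over. Pictures are saved under pics/ and viewed, on a budget of 10 in all, crops included, one or two more only if the job needs it, and the job is handed in when it is done.

Besides the shell and the picture viewer there is one more tool, called after "Emit:" as name([rows], argument=value, ...), one row to a line, values as JSON. drive_tool: Moves the arm, as the interface text tells. Its arguments: {"type":"object","properties":{"targets":{"type":"array","items":{"type":"array","items":{"type":"number"}}},"fingers":{"type":"number"},"force":{"type":"number"}},"required":["targets"]}

```bash
mkdir -p pics
cat > h.py <<'E'
import numpy as np, cv2
from bench import state, imaging, ctrl, boxes_of, silhouettes, spot_point
def cam(name, s=None):
    p=imaging.camera_params(name); K=np.array(p["intrinsics"])
    if "world_to_cam" in p: W=np.linalg.inv(np.array(p["world_to_cam"]))
    else:
        s=s or state(); T=np.eye(4); T[:3,:3]=s["ee_rot"]; T[:3,3]=s["tool_pos"]; W=T@np.array(p["tool_from_camera"])
    return K,W
def ray(name,xy,s=None):
    K,W=cam(name,s); d=np.linalg.inv(K)@[xy[0],xy[1],1]; d=W[:3,:3]@[d[0],-d[1],-d[2]]*1.0
    return W[:3,3],d/np.linalg.norm(d)
def at_z(name,xy,z,s=None):
    o,d=ray(name,xy,s); return o+d*(z-o[2])/d[2]
def proj(name,P,s=None):
    K,W=cam(name,s); c=np.linalg.inv(W)@[*P,1]; q=K@[c[0],-c[1],-c[2]]; return q[:2]/q[2]
def tri(rays):
    A=0;b=0
    for o,d in rays:
        M=np.eye(3)-np.outer(d,d); A=A+M; b=b+M@o
    return np.linalg.solve(A,b)
E
python3 - <<'E'
from h import *
s=state(); print(s); print({k:np.shape(v) for k,v in imaging.camera_params("wrist").items()}, {k:(v if np.size(v)<9 else '') for k,v in imaging.camera_params("top").items()})
for c in("scene","top"):
    cv2.imwrite(f"pics/{c}0.png",imaging.grab_frame(c))
names={"lid_hinge":.06,"lid_edge":.1,"post_foot":.06,"clip_grip":.01,"clip_seat":.01,"knob_mid":.01,"ireye_mid":.01,"spacer0_mid":.009,"box":0}
for n,z in names.items():
    R={}
    for c in("scene","top"):
        r=spot_point(c,n)
        for q in r[:2]: print(n,c,np.round(q["xy"],1),round(q["confidence"],2),np.round(at_z(c,q["xy"],z),3))
        if r: R[c]=ray(c,r[0]["xy"])
    if len(R)==2: print("   tri",np.round(tri(R.values()),4))
E
python3 -c "
import cv2,numpy as np
"
```

```text
{'t': 0.0, 'joint_positions': array([ 1.28379626,  0.68999792, -0.1944907 ,  1.56631254,  0.15732662,
        0.90250606, -0.21511377]), 'qd': array([ 0.00035537, -0.00125232,  0.00038931,  0.0007158 ,  0.00174366,
       -0.00026759,  0.00095215]), 'joint_torque': array([ 3.84640352e-04, -5.27560902e+01, -1.26691326e+00, -1.53427094e+01,
       -5.26429131e-02,  6.52789648e-03,  1.31022980e-04]), 'tool_pos': array([ 0.19679276, -0.59249102,  0.2038092 ]), 'ee_rot': array([[ 9.48962784e-01,  3.15387218e-01, -7.33170140e-04],
       [ 3.15388027e-01, -9.48961315e-01,  1.67796274e-03],
       [-1.66542099e-04, -1.82355728e-03, -9.99998323e-01]]), 'force': array([-0.30547751,  0.57416268,  0.84826105]), 'moment': array([0.01840628, 0.01412097, 0.04515824]), 'width': 0.08784065472367916}
{'intrinsics': (3, 3), 'tool_from_camera': (4, 4)} {'intrinsics': '', 'world_to_cam': ''}
lid_hinge scene [324.9 240.9] 0.7 [0.661 0.123 0.06 ]
lid_hinge top [289.7 161.6] 0.85 [0.658 0.131 0.06 ]
   tri [0.6595 0.1273 0.0605]
lid_edge scene [345.1 169. ] 0.6 [0.463 0.058 0.1  ]
lid_edge top [292.  187.9
[... 358 characters left out ...]
.285  0.01 ]
clip_seat top [436.4 223.3] 0.56 [ 0.489 -0.282  0.01 ]
clip_seat top [441.1 215.2] 0.43 [ 0.512 -0.296  0.01 ]
   tri [ 0.4906 -0.2834  0.0098]
knob_mid scene [435.  235.9] 0.53 [0.482 0.276 0.01 ]
knob_mid top [239.  231.2] 0.4 [0.468 0.276 0.01 ]
   tri [0.4698 0.2753 0.002 ]
ireye_mid scene [476.5 270.2] 0.87 [0.545 0.372 0.01 ]
ireye_mid top [206.7 204. ] 0.72 [0.546 0.371 0.01 ]
   tri [0.5462 0.3714 0.0105]
spacer0_mid scene [435.7 235.2] 0.49 [0.477 0.276 0.009]
spacer0_mid top [216.6 159.1] 0.59 [0.679 0.349 0.009]
   tri [0.6461 0.3147 0.1337]
box scene [342.9 244.1] 0.6 [0.586 0.12  0.   ]
box top [296.4 192.6] 0.65 [0.581 0.115 0.   ]
   tri [ 0.5811  0.1165 -0.0044]
```

View pics/scene0.png

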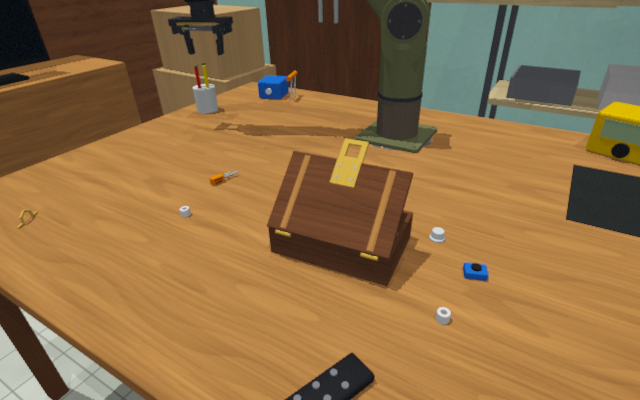

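View pics/top0.png

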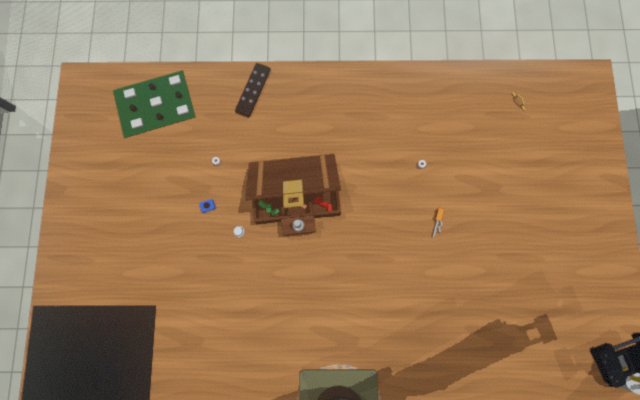

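The scene picture shows the box with its lid open and the brass tongue at about (350,163), with the hinge side facing the camera. The cotter is at (222,178). The top picture shows the post at (298,226), and the cotter at (438,220) with its leg pointing down-left in the image. I'll go above the cotter first for a close look.

Emit:
drive_tool([
  [0.032,-0.0164,-0.003,0],
  [0.032,-0.0164,-0.003,0],
  [0.032,-0.0164,-0.003,0],
  [0.032,-0.0164,-0.003,0],
  [0.032,-0.0164,-0.003,0],
  [0.032,-0.0164,-0.003,0],
  [0.032,-0.0164,-0.003,0],
  [0.032,-0.0164,-0.003,0],
  [0.032,-0.0164,-0.003,0],
  [0.032,-0.0164,-0.003,0],
  [0.02,-0.01,0,0],
  [0,0,0,0],
])

```text
t: 2.0
tool_pos: [0.4703, -0.3147, 0.2351]
ee_rot: [[0.946, 0.325, 0.005], [0.325, -0.946, 0.003], [0.005, -0.001, -1.0]]
force: [-0.7, 0.6, -0.0]
width: 0.088
```

```bash
cat > look.py <<'E'
from h import *
import sys
s=state(); print(s["tool_pos"],np.degrees(np.arctan2(s["ee_rot"][1,0],s["ee_rot"][0,0])),s["t"],s["joint_positions"].round(2))
cv2.imwrite(f"pics/{sys.argv[1]}.png",imaging.grab_frame("wrist"))
for a in sys.argv[2:]:
    n,z=a.split(":")
    for q in spot_point("wrist",n)[:2]: print(n,np.round(q["xy"],1),round(q["confidence"],2),at_z("wrist",q["xy"],float(z),s).round(4))
E
python3 look.py w1 clip_grip:.01 clip_seat:.01
```

```text
[ 0.47031465 -0.3147469   0.23510991] 18.94910094619032 2.0 [ 0.62  0.57 -0.18  1.71  0.12  0.87 -0.85]
clip_grip [315.5 122.9] 0.62 [ 0.5164 -0.2876  0.01  ]
clip_seat [301.1 142.5] 0.59 [ 0.4891 -0.2785  0.01  ]
```

View pics/w1.png

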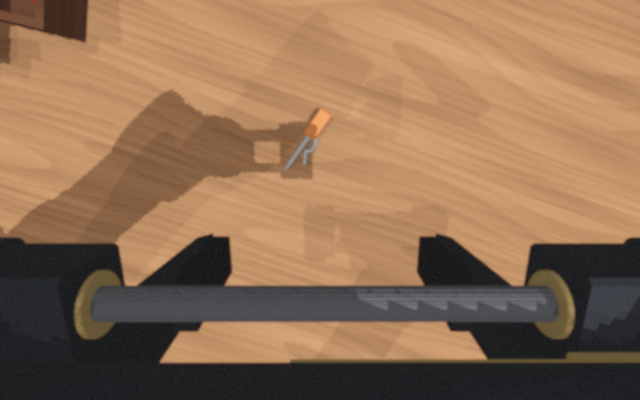

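Emit:
drive_tool([
  [0.0,0.0,-0.015,0],
  [0.021,-0.0345,0,0],
  [0.021,-0.0345,0,0],
  [0.021,-0.0345,0,0],
  [0.021,-0.0345,0,0],
  [0.021,-0.0345,0,0],
  [0.021,-0.0345,0,0],
  [0.021,-0.0345,0,0],
  [0.021,-0.0345,0,0],
  [0.021,-0.0345,0,0],
  [0.021,-0.0345,0,0],
  [0.017,-0.034,0,0],
], fingers=1, force=30)

```text
t: 3.15
tool_pos: [0.5616, 0.1101, 0.2496]
ee_rot: [[0.95, 0.312, 0.001], [0.312, -0.95, -0.001], [0.0, 0.001, -1.0]]
force: [1.5, -0.2, -0.4]
width: 0.0105
```

Emit:
drive_tool([
  [0,0,0.02,0],
  [0,0,0.02,0],
  [0,0,0.008,0],
  [0,0,0.008,0],
  [0,0,0.008,0],
  [0,0,0.008,0],
])

```text
t: 3.65
tool_pos: [0.5615, 0.1092, 0.1776]
ee_rot: [[0.95, 0.313, 0.001], [0.313, -0.95, -0.0], [0.001, 0.001, -1.0]]
force: [-0.2, 0.8, 0.8]
width: 0.0005
```

Emit:
drive_tool([
  [0,0,0.008,0],
  [0,0,0.008,0],
  [-0.003,-0.001,0.006,0],
  [-0.003,-0.001,0.006,0],
  [-0.003,-0.001,0.006,0],
  [-0.003,-0.001,0.006,0],
  [-0.003,-0.001,0.006,0],
  [-0.003,-0.001,0.006,0],
  [-0.002,-0.001,0.006,0],
  [-0.002,-0.001,0.006,0],
])

```text
t: 4.48
tool_pos: [0.5367, 0.1108, 0.1135]
ee_rot: [[0.949, 0.315, -0.0], [0.315, -0.949, -0.001], [-0.0, 0.0, -1.0]]
force: [-3.2, -0.8, 4.5]
width: 0.0008
```

Emit:
drive_tool([
  [-0.002,-0.001,0.006,0],
  [-0.002,-0.001,0.006,0],
  [-0.001,0,0.006,0],
  [-0.001,0,0.006,0],
  [0,0,0.006,0],
  [0,0,0.005,0],
  [0,0,0.003,0],
  [0,0,0.003,0],
  [0,0,0.002,0],
  [0,0,0,0],
])

```text
t: 5.32
tool_pos: [0.5312, 0.1112, 0.0702]
ee_rot: [[0.949, 0.315, 0.0], [0.315, -0.949, 0.0], [0.0, -0.0, -1.0]]
force: [0.5, 0.3, -0.1]
width: 0.0004
```

Emit:
drive_tool([
  [0,0,0.001,0],
  [0,0,0.001,0],
  [0,0,0.001,0],
  [0,0,0,0],
])

```text
t: 5.65
tool_pos: [0.531, 0.1111, 0.0676]
ee_rot: [[0.949, 0.315, 0.0], [0.315, -0.949, -0.0], [0.0, 0.0, -1.0]]
force: [0.1, 0.3, 1.8]
width: 0.0006
```

Emit:
drive_tool([
  [0,0,0.001,0],
  [0,0,0.001,0],
  [0,0,0.001,0],
  [0,0,0,0],
])

```text
t: 5.98
tool_pos: [0.531, 0.1111, 0.0644]
ee_rot: [[0.949, 0.315, -0.0], [0.315, -0.949, -0.0], [-0.0, 0.0, -1.0]]
force: [-0.4, -0.5, 1.6]
width: 0.0003
```

Run:
```python
from h import *
a=imaging.grab_frame("scene")[120:290,240:440]; b=imaging.grab_frame("top")[130:260,220:380]; 
f=lambda i:cv2.resize(i,(400,340),interpolation=cv2.INTER_CUBIC)
cv2.imwrite("pics/c1.png",np.hstack([f(a),f(b)]))
```

```text
(no output)
```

View pics/c1.png

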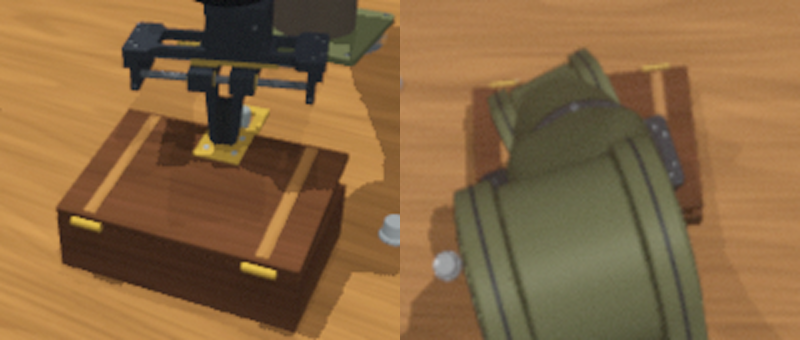

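Emit:
drive_tool([
  [0,0,0.001,0],
  [0,0,0.001,0],
  [0,0,0.001,0],
  [0,0,0,0],
])

```text
t: 6.42
tool_pos: [0.531, 0.111, 0.0614]
ee_rot: [[0.949, 0.315, -0.0], [0.315, -0.949, -0.0], [-0.0, 0.0, -1.0]]
force: [-1.3, 0.2, 2.0]
width: 0.0006
```

Emit:
drive_tool([
  [0,0,0.001,0],
  [0,0,0.001,0],
  [0,0,0,0],
])

```text
t: 6.67
tool_pos: [0.5311, 0.1111, 0.0594]
ee_rot: [[0.949, 0.315, -0.0], [0.315, -0.949, -0.0], [-0.0, 0.0, -1.0]]
force: [-0.3, 0.2, 0.4]
width: 0.0004
```

Run:
```python
from h import *
s=state(); im=imaging.grab_frame("scene")
print(proj("scene",s["tool_pos"]))
for n in("lid_edge","lid_hinge","box","post_foot"):
    for q in spot_point("scene",n)[:2]: print(n,q["xy"],q["confidence"],at_z("scene",q["xy"],.07))
c=im[150:250,290:420]; cv2.imwrite("pics/c2.png",cv2.resize(c,(780,600),interpolation=cv2.INTER_CUBIC))
```

```text
[351.87939732 205.63338986]
lid_hinge [324.0, 242.0] 0.59 [0.67515672 0.13016474 0.07      ]
lid_hinge [217.4, 179.8] 0.22 [ 0.59683379 -0.19893474  0.07      ]
box [342.4, 242.9] 0.63 [0.66154261 0.15959614 0.07      ]
post_foot [362.3, 196.1] 0.87 [0.50251461 0.12055938 0.07      ]
```

View pics/c2.png

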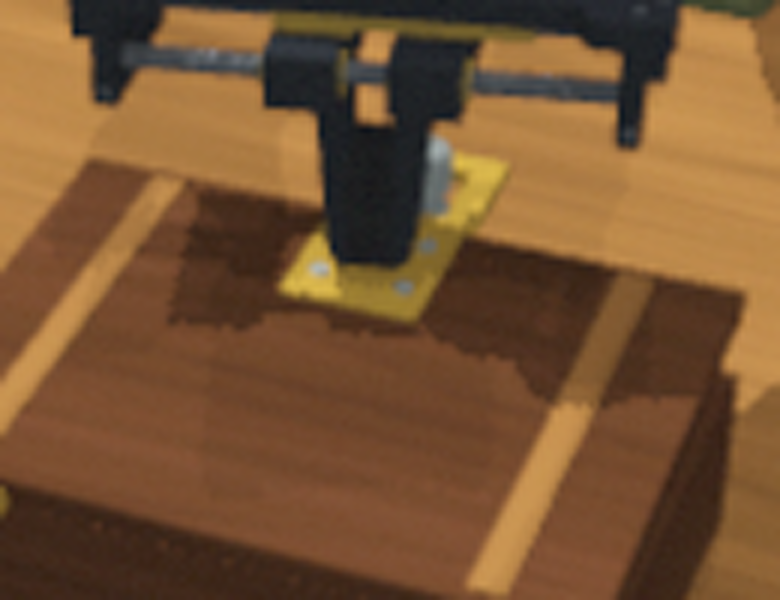

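Run:
```python
from h import *
print(proj("scene",[.1968,-.5925,.2038]), [proj("scene",[.531,.111,z]).round(1) for z in (.0594,.0705,.08,.09)])
im0=cv2.imread("pics/scene0.png")
print([proj("scene",p).round(1) for p in ([.47,.276,.0],[.546,.3714,.02])])
o=boxes_of("scene","lid"); print(o[:2])
m=silhouettes("scene","lid")
if m:
    ys,xs=np.where(m[0]["pixels"]); print(m[0]["confidence"],xs.min(),xs.max(),ys.min(),ys.max())
    h=cv2.approxPolyDP(cv2.convexHull(np.c_[xs,ys].astype(np.int32)),3,True)[:,0]; print(h.tolist())
# predicted shut lid corners for box pose estimate
import itertools
yaw=0.08
u=np.array([np.cos(yaw),np.sin(yaw)]);v=np.array([-u[1],u[0]])
for a,b in itertools.product((0,-.16),(-.12,.12)):
    p=np.array([.6595,.1273])+a*u+b*v; print(a,b,proj("scene",[*p,.0705]).round(1))
```

```text
[208.15531332  64.24067167] [array([351.8, 205.6]), array([351.9, 201. ]), array([352. , 197.1]), array([352.1, 192.9])]
[array([436.2, 236.8]), array([477.2, 266.1])]
[{'xy': [348.9, 217.9], 'confidence': 0.68}, {'xy': [343.5, 226.8], 'confidence': 0.27}]
0.7 268 414 175 257
[[414, 200], [389, 257], [366, 256], [286, 235], [268, 226], [306, 175], [372, 176]]
0 -0.12 [270.5 220.7]
0 0.12 [391.6 254.7]
-0.16 -0.12 [309.7 183.2]
-0.16 0.12 [416.8 207.5]
```

The visible fingertips sit about 25 mm above the reported TCP, and the lid is still slightly open (about 0.1 rad). I'll keep pressing gently. Where it stops will give the real tip offset.

Emit:
drive_tool([
  [0,0,0.002,0],
  [0,0,0.002,0],
  [0,0,0.002,0],
  [0,0,0.002,0],
  [0,0,0,0],
])

```text
t: 7.43
tool_pos: [0.5308, 0.1111, 0.0511]
ee_rot: [[0.949, 0.315, -0.001], [0.315, -0.949, -0.0], [-0.001, -0.0, -1.0]]
force: [-0.3, -0.5, -0.0]
width: 0.0003
```

Emit:
drive_tool([
  [0,0,0.0015,0],
  [0,0,0.0015,0],
  [0,0,0.0015,0],
  [0,0,0,0],
])

```text
t: 7.77
tool_pos: [0.5309, 0.1111, 0.0468]
ee_rot: [[0.949, 0.315, -0.0], [0.315, -0.949, -0.0], [-0.0, 0.0, -1.0]]
force: [-1.1, -0.3, 0.1]
width: 0.0007
```

Run:
```python
from h import *
im=imaging.grab_frame("scene"); c=im[150:250,290:420]
m=silhouettes("scene","lid")
ys,xs=np.where(m[0]["pixels"]); print(m[0]["confidence"],cv2.approxPolyDP(cv2.convexHull(np.c_[xs,ys].astype(np.int32)),3,True)[:,0].tolist())
print(state()["joint_torque"].round(2))
cv2.imwrite("pics/c3.png",cv2.resize(c,(780,600),interpolation=cv2.INTER_CUBIC))
```

```text
0.59 [[413, 205], [389, 258], [369, 257], [282, 234], [269, 225], [306, 181], [372, 182]]
[-2.000e-02 -5.065e+01  1.100e-01 -7.320e+00  0.000e+00 -5.000e-02
 -0.000e+00]
```

View pics/c3.png

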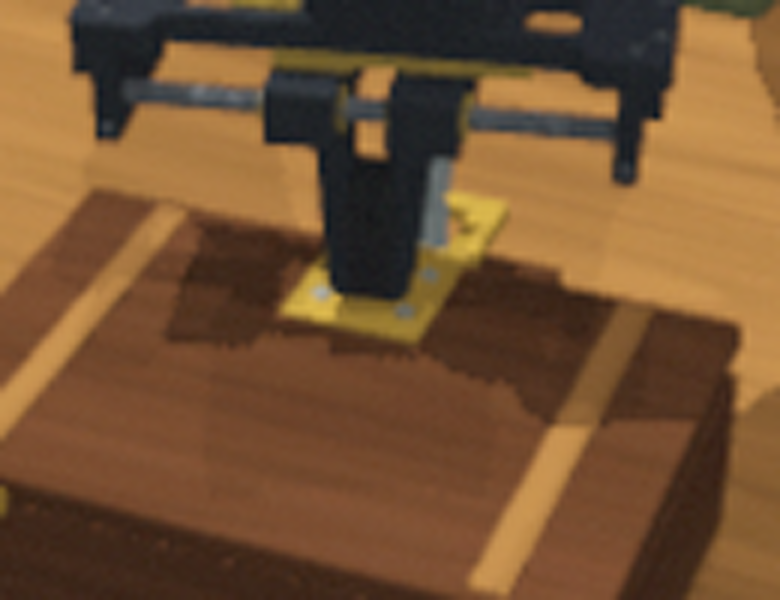

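Emit:
drive_tool([
  [0,0,0.001,0],
  [0,0,0.001,0],
  [0,0,0,0],
])

```text
t: 8.12
tool_pos: [0.5313, 0.1112, 0.045]
ee_rot: [[0.949, 0.315, 0.0], [0.315, -0.949, 0.0], [0.0, 0.0, -1.0]]
force: [-0.2, -0.7, -0.2]
width: 0.0006
```

Emit:
drive_tool([
  [0,0,0.001,0],
  [0,0,0.001,0],
  [0,0,0,0],
])

```text
t: 8.37
tool_pos: [0.531, 0.1111, 0.043]
ee_rot: [[0.949, 0.315, -0.0], [0.315, -0.949, -0.0], [-0.0, 0.0, -1.0]]
force: [-0.0, 0.3, 1.3]
width: 0.0001
```

Emit:
drive_tool([
  [0,0,0.001,0],
  [0,0,0.001,0],
  [0,0,0,0],
])

```text
t: 8.62
tool_pos: [0.5308, 0.1111, 0.0409]
ee_rot: [[0.949, 0.315, -0.0], [0.315, -0.949, -0.0], [-0.0, 0.0, -1.0]]
force: [-0.1, -0.1, 0.4]
width: 0.0006
```

Emit:
drive_tool([
  [0,0,0.001,0],
  [0,0,0.0005,0],
  [0,0,0,0],
])

```text
t: 8.87
tool_pos: [0.5309, 0.1111, 0.0394]
ee_rot: [[0.949, 0.315, -0.0], [0.315, -0.949, -0.0], [-0.0, 0.0, -1.0]]
force: [-0.3, -0.9, 0.2]
width: 0.0005
```

Run:
```python
from h import *
im=imaging.grab_frame("scene"); c=im[150:250,290:420]
m=silhouettes("scene","lid")
ys,xs=np.where(m[0]["pixels"]); print(m[0]["confidence"],cv2.approxPolyDP(cv2.convexHull(np.c_[xs,ys].astype(np.int32)),3,True)[:,0].tolist())
c3=cv2.cvtColor(cv2.imread("pics/c3.png"),6); c2=cv2.cvtColor(cv2.imread("pics/c2.png"),6)
g=cv2.cvtColor(cv2.resize(c,(780,600),interpolation=cv2.INTER_CUBIC),6)
# shift of right-front lid corner, gripper, box body
for nm,(x,y,w,h) in {"lidcorner R":(640,250,130,110),"lid L":(90,150,110,90),"plate":(440,170,90,110),"gripper":(250,20,240,140)}.items():
    for a,b,l in((c2,c3,"2-3"),(c3,g,"3-now")):
        y0=y+(30 if l!="2-3" else 0); t=a[y0:y0+h,x:x+w]
        r=cv2.matchTemplate(b[max(0,y0-40):y0+h+60,x-20:x+w+20],t,cv2.TM_CCOEFF_NORMED); _,v,_,p=cv2.minMaxLoc(r); print(nm,l,p[0]-20,p[1]-min(40,y0),round(v,2))
```

```text
0.75 [[413, 209], [389, 257], [374, 258], [281, 232], [269, 225], [305, 184], [370, 186]]
lidcorner R 2-3 -1 31 0.97
lidcorner R 3-now 0 20 0.98
lid L 2-3 2 29 0.98
lid L 3-now 1 17 0.99
plate 2-3 13 21 0.9
plate 3-now 1 20 0.9
gripper 2-3 0 36 0.98
gripper 3-now 0 21 0.99
```

Emit:
drive_tool([
  [0,0,0.001,0],
  [0,0,0.0005,0],
  [0,0,0,0],
])

```text
t: 9.22
tool_pos: [0.5313, 0.1111, 0.0381]
ee_rot: [[0.949, 0.315, 0.0], [0.315, -0.949, 0.0], [0.0, 0.0, -1.0]]
force: [-0.7, -0.5, 0.9]
width: 0.0001
```

Emit:
drive_tool([
  [0,0,0.001,0],
  [0,0,0.0005,0],
  [0,0,0,0],
])

```text
t: 9.47
tool_pos: [0.5313, 0.1111, 0.0369]
ee_rot: [[0.949, 0.315, 0.0], [0.315, -0.949, -0.0], [0.0, 0.0, -1.0]]
force: [-0.7, -0.2, 4.3]
width: 0.0004
```

Emit:
drive_tool([
  [0,0,0.001,0],
  [0,0,0.0005,0],
  [0,0,0,0],
])

```text
t: 9.72
tool_pos: [0.5313, 0.1111, 0.0368]
ee_rot: [[0.949, 0.315, 0.001], [0.315, -0.949, -0.0], [0.001, 0.0, -1.0]]
force: [-2.8, -0.9, 18.1]
width: 0.0004
```

Emit:
drive_tool([
  [0,0,-0.004,0],
  [0,0,-0.036,0],
  [0,0,-0.04,0],
  [0,0,-0.04,0],
  [0,0,-0.04,0],
  [-0.035,-0.012,0,0],
  [-0.035,-0.012,0,0],
  [0,0,0,0],
])

```text
t: 10.38
tool_pos: [0.4467, 0.11, 0.1945]
ee_rot: [[0.948, 0.318, -0.012], [0.318, -0.948, -0.004], [-0.012, 0.0, -1.0]]
force: [-1.6, 0.3, -0.7]
width: 0.0003
```

```bash
python3 look.py w2 post_foot:.06 lid_hinge:.06 lid_edge:.0705 knob_mid:.01 ireye_mid:.01
python3 - <<'E'
from h import *
print(ctrl.grip_point_offset)
imaging.grab_frame("top");imaging.grab_frame("scene")
for n,z in {"post_foot":.06,"lid_hinge":.06,"lid_edge":.0705,"knob_mid":.01}.items():
  R=[]
  for c in("top","scene"):
    for q in spot_point(c,n)[:1]: print(n,c,np.round(q["xy"],1),round(q["confidence"],2),at_z(c,q["xy"],z).round(4))
E
```

```text
[0.44672485 0.10997924 0.19450758] 18.561100545133286 10.3833 [-0.24  0.5  -0.16  2.05  0.13  0.62 -1.73]
post_foot [338.7 146.6] 0.87 [0.4804 0.1072 0.06  ]
lid_edge [349.7 100.8] 0.8 [0.5217 0.112  0.0705]
knob_mid [177.3  96. ] 0.56 [0.4718 0.2792 0.01  ]
0.0187
post_foot scene [362.4 192.2] 0.78 [0.4727 0.1066 0.06  ]
lid_hinge top [292.5 161.1] 0.69 [0.6589 0.1231 0.06  ]
lid_hinge scene [325.9 242.2] 0.97 [0.663  0.1267 0.06  ]
lid_edge top [297.2 209.8] 0.81 [0.5199 0.1081 0.0705]
lid_edge scene [352.9 199. ] 0.72 [0.523  0.1091 0.0705]
knob_mid top [240.4 234.7] 0.65 [0.4586 0.2713 0.01  ]
knob_mid scene [436.8 236.7] 0.61 [0.4826 0.2799 0.01  ]
```

View pics/w2.png

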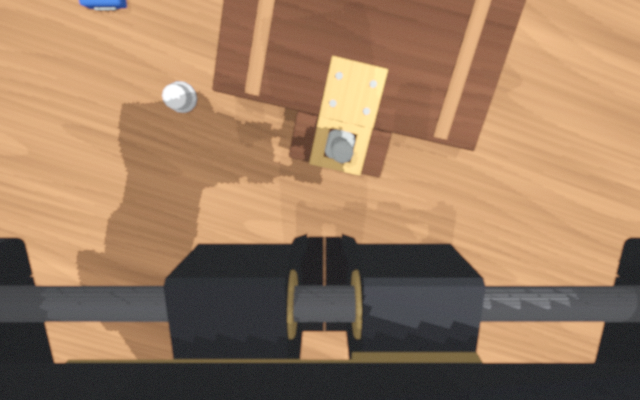

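Run:
```python
from h import *
s=state()
R,t=np.array(s["ee_rot"]),np.array(s["tool_pos"])
for z in(0,-.02,-.034,-.05): print(z,proj("wrist",t+R@[0,0,z],s).round(1))
print(imaging.camera_params("wrist"))
a,b=[at_z("wrist",p,.0705,s) for p in((213,91),(474,150))]; print(a,b,np.linalg.norm(a-b),np.arctan2((a-b)[1],(a-b)[0])-np.pi/2,(a+b)/2)
for z in (.105,.1125,.12): print(z,at_z("wrist",(341,149),z,s))
print([at_z("wrist",p,.068,s).round(4) for p in ((310,164),(361,175))])
im=cv2.imread("pics/w2.png"); 
i=cv2.resize(im[40:190,270:400],(780,900)); cv2.imwrite("pics/post.png",cv2.resize(i,(520,600)))
```

```text
0 [324.6 228.9]
-0.02 [324.6 242.2]
-0.034 [324.6 253.5]
-0.05 [324.7 269.1]
{'intrinsics': array([[334.77829926,   0.        , 324.00053539],
       [  0.        , 334.77829926, 199.31243913],
       [  0.        ,   0.        ,   1.        ]]), 'tool_from_camera': array([[-8.84901895e-04,  9.67053426e-01,  2.54571972e-01,
         6.45436770e-02],
       [ 9.99999416e-01,  6.97825506e-04,  8.25176588e-04,
        -1.54431666e-04],
       [ 6.20343031e-04,  2.54572554e-01, -9.67053478e-01,
        -1.79313045e-01],
       [ 0.00000000e+00,  0.00000000e+00,  0.00000000e+00,
         1.00000000e+00]])}
[0.50409954 0.22895565 0.0705    ] [ 0.52869215 -0.00681387  0.0705    ] 0.23704865344998008 0.10393196295749396 [0.51639584 0.11107089 0.0705    ]
0.105 [0.49476722 0.1103463  0.105     ]
0.1125 [0.49542291 0.11095823 0.1125    ]
0.12 [0.4960786  0.11157017 0.12      ]
[array([0.4696, 0.1299, 0.068 ]), array([0.4747, 0.0819, 0.068 ])]
```

View pics/post.png

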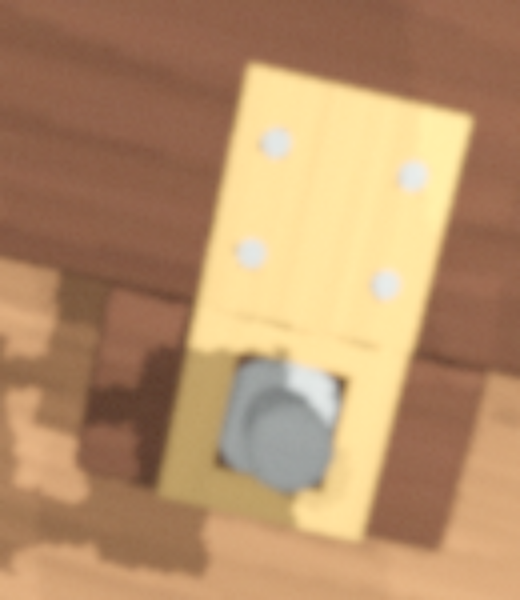

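Run:
```python
from h import *
s2=state(); print(s2["tool_pos"],s2["ee_rot"].round(4))
R=np.array([[0.948,.318,-.012],[.318,-.948,-.004],[-.012,0,-1]]); U,_,V=np.linalg.svd(R)
s={"tool_pos":[.44672,.10998,.19451],"ee_rot":U@V}
a,b=[at_z("wrist",p,.0705,s) for p in((213,91),(474,150))]; print("front",np.linalg.norm(a-b),np.arctan2((a-b)[1],(a-b)[0])-np.pi/2,(a+b)/2)
print("tongue end",np.mean([at_z("wrist",p,.068,s).round(4) for p in ((310,164),(361,175))],0))
for z in (.105,.112,.12): print(z,at_z("wrist",(342.5,150),z,s), at_z("top",(297.5,226),z))
# new settled frame
im=imaging.grab_frame("wrist"); cv2.imwrite("pics/w3.png",im)
for n,z in (("post_foot",.112),("lid_edge",.0705)):
    q=spot_point("wrist",n)[0]; print(n,q["xy"],at_z("wrist",q["xy"],z,s2))
# brass mask corners
hsv=cv2.cvtColor(im,cv2.COLOR_BGR2HSV); m=cv2.inRange(hsv,(18,90,150),(32,255,255)); 
cs=max(cv2.findContours(m[:200],0,2)[0],key=cv2.contourArea); r=cv2.minAreaRect(cs); print(r)
bp=cv2.boxPoints(r); print(bp,[at_z("wrist",p,.069,s2).round(4).tolist() for p in bp])
```

```text
[0.45712204 0.11181684 0.19507799] [[ 9.490e-01  3.153e-01  0.000e+00]
 [ 3.153e-01 -9.490e-01 -1.000e-04]
 [ 0.000e+00  1.000e-04 -1.000e+00]]
front 0.2361153101484215 0.10674359365170027 [0.5045666  0.10889805 0.0705    ]
tongue end [0.4604 0.1037 0.068 ]
0.105 [0.48303902 0.1069581  0.105     ] [0.4720934 0.1046866 0.105    ]
0.112 [0.483742   0.10759523 0.112     ] [0.47131254 0.10425081 0.112     ]
0.12 [0.48454542 0.10832337 0.12      ] [0.47042011 0.10375276 0.12      ]
post_foot [336.8, 158.4] [0.48740238 0.11164893 0.112     ]
lid_edge [346.6, 114.7] [0.52168277 0.11266435 0.0705    ]
((345.1470031738281, 129.4193115234375), (56.9595832824707, 107.98646545410156), 12.875000953674316)
[[305.3522  175.70906]
 [329.41428  70.43755]
 [384.9418   83.12956]
 [360.87973 188.40106]] [[0.458, 0.1307, 0.069], [0.5518, 0.1387, 0.069], [0.5571, 0.0899, 0.069], [0.4628, 0.0778, 0.069]]
```

The lid is shut and the tongue is over the post. The post axis is near (0.4825, 0.107), the box yaw is about 0.104, and the real fingertips are about 34 mm short of the reported TCP. Next I'll touch the post's top.

Emit:
drive_tool([
  [0.0227,0.0126,0.0,0],
  [0,0,0.03,0],
  [0,0,0.03,0],
  [0,0,0.03,0],
  [0,0,0.013,0],
  [0,0,0,0],
  [0,0,0,0],
])

```text
t: 11.92
tool_pos: [0.4823, 0.107, 0.0918]
ee_rot: [[0.949, 0.315, -0.001], [0.315, -0.949, -0.0], [-0.001, 0.0, -1.0]]
force: [1.4, 1.1, 0.7]
width: 0.0003
```

Emit:
drive_tool([
  [0,0,0.001,0],
  [0,0,0.001,0],
  [0,0,0,0],
])

```text
t: 12.17
tool_pos: [0.4834, 0.1072, 0.0911]
ee_rot: [[0.949, 0.315, 0.002], [0.315, -0.949, 0.001], [0.002, 0.0, -1.0]]
force: [0.1, -0.4, -0.6]
width: 0.0002
```

Emit:
drive_tool([
  [0,0,0.001,0],
  [0,0,0.001,0],
  [0,0,0,0],
])

```text
t: 12.42
tool_pos: [0.4827, 0.107, 0.0883]
ee_rot: [[0.949, 0.315, 0.0], [0.315, -0.949, 0.0], [0.0, 0.0, -1.0]]
force: [-0.5, 0.2, 1.0]
width: 0.0004
```

Emit:
drive_tool([
  [0,0,0.001,0],
  [0,0,0.001,0],
  [0,0,0,0],
])

```text
t: 12.67
tool_pos: [0.4825, 0.107, 0.0859]
ee_rot: [[0.949, 0.315, -0.0], [0.315, -0.949, -0.0], [-0.0, 0.0, -1.0]]
force: [-0.2, -0.3, -0.8]
width: 0.0004
```

Emit:
drive_tool([
  [0,0,0.001,0],
  [0,0,0.001,0],
  [0,0,0,0],
])

```text
t: 12.92
tool_pos: [0.4825, 0.107, 0.0839]
ee_rot: [[0.949, 0.315, -0.0], [0.315, -0.949, -0.0], [-0.0, 0.0, -1.0]]
force: [-0.4, 0.2, -1.2]
width: 0.0006
```

Emit:
drive_tool([
  [0,0,0.001,0],
  [0,0,0.001,0],
  [0,0,0,0],
])

```text
t: 13.17
tool_pos: [0.4825, 0.107, 0.0819]
ee_rot: [[0.949, 0.315, -0.0], [0.315, -0.949, -0.0], [-0.0, 0.0, -1.0]]
force: [-0.2, 0.0, 0.1]
width: 0.0002
```

Emit:
drive_tool([
  [0,0,0.001,0],
  [0,0,0.001,0],
  [0,0,0,0],
])

```text
t: 13.42
tool_pos: [0.4825, 0.107, 0.0799]
ee_rot: [[0.949, 0.315, -0.0], [0.315, -0.949, -0.0], [-0.0, 0.0, -1.0]]
force: [0.4, 0.4, -0.1]
width: 0.0004
```

Emit:
drive_tool([
  [0,0,0.001,0],
  [0,0,0.001,0],
  [0,0,0,0],
])

```text
t: 13.67
tool_pos: [0.4825, 0.107, 0.0779]
ee_rot: [[0.949, 0.315, -0.0], [0.315, -0.949, -0.0], [-0.0, 0.0, -1.0]]
force: [-0.2, -0.3, 0.7]
width: 0.0002
```

Emit:
drive_tool([
  [0,0,0.001,0],
  [0,0,0.001,0],
  [0,0,0,0],
])

```text
t: 13.92
tool_pos: [0.4827, 0.107, 0.0768]
ee_rot: [[0.949, 0.315, 0.001], [0.315, -0.949, -0.0], [0.001, 0.0, -1.0]]
force: [-1.0, -0.0, 7.5]
width: 0.0004
```

Emit:
drive_tool([
  [0,0,-0.035,0],
  [0,0,-0.035,0],
  [-0.0095,0.038,0,0],
  [-0.0095,0.038,0,0],
  [-0.0095,0.038,0,0],
  [-0.0095,0.038,0,0],
  [-0.0095,0.038,0,0],
  [-0.0095,0.038,0,0],
  [-0.0095,0.038,0,0],
  [-0.0095,0.038,0,0],
  [-0.0095,0.038,0,0],
  [-0.0092,0.042,0,0],
], fingers=-0.2)

```text
out of range: a shift must lie within [-0.0417, 0.0417]
```

Emit:
drive_tool([
  [-0.0092,0.0417,0,-0.123],
  [0,0,0,-0.123],
  [0,0,0,-0.123],
  [0,0,0,-0.123],
  [0,0,0,-0.123],
  [0,0,0,-0.123],
  [0,0,0,-0.123],
  [0,0,0,-0.123],
  [0,0,0,-0.123],
  [0,0,0,-0.123],
])

```text
t: 14.75
tool_pos: [0.4869, 0.0654, 0.0761]
ee_rot: [[0.014, 1.0, 0.0], [1.0, -0.014, -0.0], [-0.0, 0.0, -1.0]]
force: [0.3, -0.4, 0.4]
width: 0.0008
```

Emit:
drive_tool([
  [0,0,0,-0.123],
  [0,0,0,-0.123],
  [0,0,0,-0.123],
  [0,0,0,-0.123],
  [0,0,0,-0.123],
  [0,0,0,-0.123],
  [0,0,0,-0.123],
  [0,0,0,-0.123],
  [0,0,0,-0.123],
  [0,0,0,-0.123],
  [0,0,0,0],
  [0,0,0,0],
])

```text
t: 15.75
tool_pos: [0.4868, 0.0654, 0.0759]
ee_rot: [[-0.934, 0.357, -0.0], [0.357, 0.934, 0.0], [0.0, 0.0, -1.0]]
force: [0.4, -0.9, 0.0]
width: 0.0003
```

A slip of mine: the first call was refused (0.042 is over the limit), so the next one slid the fingertip sideways off the post's top under light contact. The reported force stayed small. I'll carry on to the cotter.

Emit:
drive_tool([
  [0,0,-0.03,0],
  [0,0,-0.03,0],
  [-0.0151,-0.0319,0,0],
  [-0.0151,-0.0319,0,0],
  [-0.0151,-0.0319,0,0],
  [-0.0151,-0.0319,0,0],
  [-0.0151,-0.0319,0,0],
  [-0.0151,-0.0319,0,0],
  [-0.0151,-0.0319,0,0],
  [-0.0151,-0.0319,0,0],
  [-0.0151,-0.0319,0,0],
  [-0.0151,-0.0319,0,0],
], fingers=-0.2)

```text
t: 16.75
tool_pos: [0.5152, -0.2881, 0.1361]
ee_rot: [[-0.934, 0.356, -0.0], [0.356, 0.934, -0.0], [0.0, -0.0, -1.0]]
force: [0.2, -0.3, 0.0]
width: 0.0527
```

Emit:
drive_tool([
  [0,0,0,0],
  [0,0,0,0],
  [0,0,0,0],
  [0,0,0,0],
])

```text
t: 17.08
tool_pos: [0.5158, -0.2842, 0.1364]
ee_rot: [[-0.936, 0.351, 0.0], [0.351, 0.936, 0.001], [0.0, 0.001, -1.0]]
force: [0.3, 0.6, 0.2]
width: 0.0531
```

```bash
python3 look.py w4 clip_grip:.01 clip_seat:.01
python3 - <<'E'
from h import *
s=state(); im=cv2.imread("pics/w4.png"); hsv=cv2.cvtColor(im,cv2.COLOR_BGR2HSV)
m=cv2.inRange(hsv,(5,190,150),(16,255,255)); cs=max(cv2.findContours(m,0,2)[0],key=cv2.contourArea); r=cv2.minAreaRect(cs); print(r,m.sum()/255)
print([at_z("wrist",p,.015,s).round(4).tolist() for p in [r[0],*cv2.boxPoints(r)]])
E
```

```text
[ 0.51581602 -0.28417537  0.13637246] 159.43552183973057 17.0833 [ 0.9   0.87 -0.88  1.72  0.8   0.96  0.9 ]
clip_grip [315.8 185.1] 0.64 [ 0.5141 -0.2917  0.01  ]
clip_seat [316.2 158.7] 0.72 [ 0.4911 -0.2825  0.01  ]Traceback (most recent call last):
  File "<stdin>", line 3, in <module>
ValueError: max() iterable argument is empty
```

View pics/w4.png

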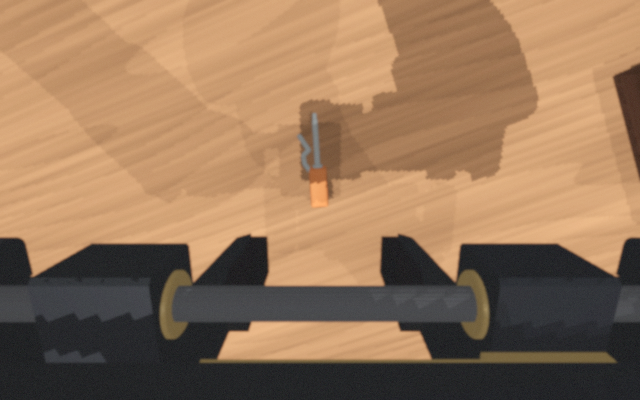

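The cotter's grip runs from (316,169) to (319,207), and the leg tip is at (315,113), almost aligned with the tool's x axis.

Run:
```python
from h import *
s=state(); R=np.array(s["ee_rot"])
f=lambda p,z:(R.T@(at_z("wrist",p,z,s)-s["tool_pos"])).round(4)
print(f((318,188),.018),f((318,206),.018),f((317,169),.012),f((315,113),.01),f((314.5,140),.01))
t=f((315,113),.01);g=f((318,188),.018);print(np.arctan2(t[1]-g[1],t[0]-g[0]))
```

```text
[-0.002  -0.0056  0.1184] [-0.0191 -0.0057  0.1184] [ 0.0145 -0.0065  0.1244] [ 0.0642 -0.008   0.1264] [ 0.0406 -0.0087  0.1264]
-0.03623790573063541
```

Emit:
drive_tool([
  [-0.003,-0.006,0,-0.036],
  [0,0,0.04,0],
  [0,0,0.04,0],
  [0,0,0.04,0],
  [0,0,0.03,0],
  [0,0,0.012,0],
  [0,0,0,0],
  [0,0,0,0],
], fingers=0.1)

```text
t: 17.9
tool_pos: [0.5171, -0.2922, -0.0251]
ee_rot: [[-0.948, 0.318, 0.001], [0.318, 0.948, 0.0], [-0.001, 0.001, -1.0]]
force: [0.1, 0.1, 0.0]
width: 0.0396
```

Emit:
drive_tool([
  [0,0,0.001,0],
  [0,0,0.001,0],
  [0,0,0.001,0],
  [0,0,0,0],
])

```text
t: 18.23
tool_pos: [0.5168, -0.2933, -0.0278]
ee_rot: [[-0.948, 0.319, 0.001], [0.319, 0.948, -0.001], [-0.002, -0.0, -1.0]]
force: [0.2, 0.2, -0.0]
width: 0.0394
```

Emit:
drive_tool([
  [0,0,0.001,0],
  [0,0,0.001,0],
  [0,0,0,0],
])

```text
t: 18.48
tool_pos: [0.5161, -0.293, -0.0309]
ee_rot: [[-0.948, 0.319, -0.0], [0.319, 0.948, -0.0], [0.0, -0.0, -1.0]]
force: [-0.5, 0.4, -0.5]
width: 0.0395
```

Emit:
drive_tool([
  [0,0,0.001,0],
  [0,0,0.001,0],
  [0,0,0,0],
])

```text
t: 18.73
tool_pos: [0.5161, -0.2928, -0.0332]
ee_rot: [[-0.948, 0.319, -0.0], [0.319, 0.948, 0.0], [0.0, -0.0, -1.0]]
force: [-0.2, 0.3, -0.3]
width: 0.0395
```

Emit:
drive_tool([
  [0,0,0.001,0],
  [0,0,0,0],
])

```text
t: 18.9
tool_pos: [0.5163, -0.2929, -0.0336]
ee_rot: [[-0.948, 0.319, 0.0], [0.319, 0.948, -0.0], [-0.0, -0.0, -1.0]]
force: [-2.0, 0.8, 3.0]
width: 0.0398
```

Emit:
drive_tool([
  [0,0,0.001,0],
  [0,0,0,0],
])

```text
t: 19.07
tool_pos: [0.5163, -0.2929, -0.0336]
ee_rot: [[-0.948, 0.319, 0.0], [0.319, 0.948, -0.001], [-0.0, -0.001, -1.0]]
force: [-3.5, 0.8, 10.8]
width: 0.0399
```

Emit:
drive_tool([
  [0,0,-0.004,0],
  [0,0,0,0],
  [0,0,0,0],
  [0,0,0,0],
  [0,0,0,0],
  [0,0,0,0],
], fingers=1, force=35)

```text
t: 19.57
tool_pos: [0.5163, -0.2928, -0.0311]
ee_rot: [[-0.948, 0.319, 0.0], [0.319, 0.948, 0.0], [0.0, 0.0, -1.0]]
force: [0.6, -0.4, -0.4]
width: 0.0155
```

Emit:
drive_tool([
  [0,0,-0.01,0],
  [0,0,-0.04,0],
  [0,0,-0.04,0],
  [0,0,-0.04,0.1],
  [0,0,0,0.1],
  [0,0,0,0.115],
  [0,0,0,0.115],
  [0,0,0,0.115],
  [0,0,0,0.115],
  [0,0,0,0.115],
  [0,0,0,0.115],
  [0,0,0,0.115],
])

```text
t: 20.57
tool_pos: [0.516, -0.2926, 0.0996]
ee_rot: [[-0.233, 0.972, -0.0], [0.972, 0.233, 0.0], [0.0, -0.0, -1.0]]
force: [-0.4, 1.0, -0.7]
width: 0.0162
```

Emit:
drive_tool([
  [0,0,0,0.1],
  [0,0,0,0.036],
  [0.035,0.001,0,0],
  [0.035,0.001,0,0],
  [0.035,0.001,0,0],
  [0.035,0.001,0,0],
  [0.035,0.001,0,0],
  [0.035,0.001,0,0],
  [0.03,0,0,0],
  [0.02,0,0,0],
  [0.02,0,0,0],
])

```text
t: 21.48
tool_pos: [0.4924, -0.0116, 0.0997]
ee_rot: [[-0.107, 0.994, 0.0], [0.994, 0.107, 0.0], [0.0, 0.0, -1.0]]
force: [0.3, 0.1, -0.5]
width: 0.016
```

Emit:
drive_tool([
  [0,0,0,0],
  [0,0,0,0],
  [0,0,0,0],
])

```text
t: 21.73
tool_pos: [0.4928, -0.015, 0.0993]
ee_rot: [[-0.104, 0.995, -0.0], [0.995, 0.104, -0.001], [-0.001, -0.0, -1.0]]
force: [0.0, -0.9, -0.4]
width: 0.0155
```

Emit:
drive_tool([
  [0,0,0.02,0],
  [0,0,0.02,0],
  [0,0,0.0095,0],
  [0,0,0,0],
  [0,0,0,0],
  [0,0,0,0],
])

```text
t: 22.23
tool_pos: [0.4933, -0.0147, 0.0501]
ee_rot: [[-0.103, 0.995, 0.001], [0.995, 0.103, -0.0], [-0.0, 0.001, -1.0]]
force: [-1.3, -0.6, -0.6]
width: 0.0156
```

```bash
python3 look.py w5 post_foot:.06 clip_seat:.091 clip_grip:.091
python3 - <<'E'
import cv2
im=cv2.imread("pics/w5.png"); cv2.imwrite("pics/w5c.png",cv2.resize(im[20:270,200:440],(576,600),interpolation=cv2.INTER_CUBIC))
E
```

```text
[ 0.49332644 -0.01467903  0.05011387] 95.92666612732657 22.2333 [ 0.16  0.81 -0.36  2.07  0.74  0.39 -0.7 ]
clip_seat [320.2 197.2] 0.67 [0.4879 0.0147 0.091 ]
clip_grip [323.2 258.8] 0.84 [ 0.4921 -0.0136  0.091 ]
clip_grip [490.2  17.7] 0.72 [0.5443 0.0902 0.091 ]
```

View pics/w5c.png

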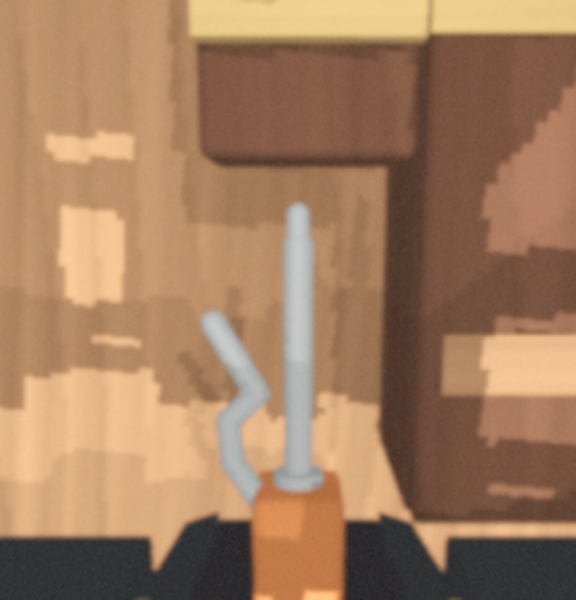

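Emit:
drive_tool([
  [0.01,0,0,0],
  [0.01,0,0,0],
  [0.01,0,0,0],
  [0,0,0,0],
  [0,0,0,0],
  [0,0,0,0],
])

```text
t: 22.93
tool_pos: [0.4896, 0.0161, 0.0496]
ee_rot: [[-0.105, 0.994, -0.0], [0.994, 0.105, -0.001], [-0.001, -0.0, -1.0]]
force: [-0.7, -0.4, -0.7]
width: 0.0158
```

```bash
python3 look.py w6 post_foot:.06 clip_seat:.091 clip_grip:.091
python3 - <<'E'
import cv2
im=cv2.imread("pics/w6.png"); cv2.imwrite("pics/w6c.png",cv2.resize(im[0:200,224:424],(600,600),interpolation=cv2.INTER_CUBIC))
E
```

```text
[0.48959823 0.01607126 0.04957893] 96.05401499306824 22.9333 [ 0.09  0.81 -0.35  2.08  0.74  0.38 -0.76]
post_foot [328.3  54.1] 0.73 [0.4814 0.1068 0.06  ]
clip_seat [322.6 195.2] 0.7 [0.4851 0.0466 0.091 ]
clip_grip [323.4 257.2] 0.6 [0.4884 0.0182 0.091 ]
```

View pics/w6c.png

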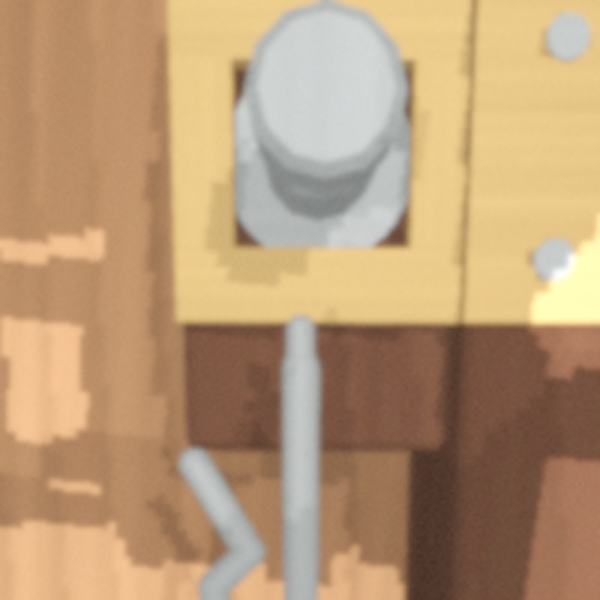

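Run:
```python
from h import *
s=state(); R=np.array(s["ee_rot"])
f=lambda p,z:(R.T@(at_z("wrist",(224+p[0]/3,p[1]/3),z,s)-s["tool_pos"])).round(4)
print("post",f((329,85),.1104),"tip",f((301,318),.0909),"leg",f((301,560),.0909),"win",f((237,247),.068),f((408,247),.068),f((235,62),.068),f((413,62),.068),"edges",f((250,90),.1104),f((408,90),.1104),f((329,163),.1104))
print(s["tool_pos"])
```

```text
post [ 0.0911  0.0025 -0.0609] tip [ 0.0672 -0.0005 -0.0414] leg [ 0.0345 -0.0005 -0.0414] win [ 0.078  -0.0102 -0.0185] [ 0.0779  0.0158 -0.0185] [ 0.1034 -0.01   -0.0185] [ 0.1034  0.0158 -0.0185] edges [ 0.0906 -0.006  -0.0609] [ 0.0906  0.011  -0.0609] [ 0.0833  0.0025 -0.0609]
[0.4896876  0.01549258 0.04955652]
```

Emit:
drive_tool([
  [0,0.0031,-0.0002,0],
  [0.005,0,0,0],
  [0.005,0,0,0],
  [0.002,0,0,0],
  [0,0,0,0],
  [0,0,0,0],
  [0,0,0,0],
])

```text
t: 23.72
tool_pos: [0.4915, 0.0282, 0.0498]
ee_rot: [[-0.105, 0.994, -0.0], [0.994, 0.105, -0.0], [-0.0, -0.0, -1.0]]
force: [0.0, -0.6, 0.2]
width: 0.0156
```

Emit:
drive_tool([
  [0.001,0,0,0],
  [0.001,0,0,0],
  [0,0,0,0],
  [0,0,0,0],
])

```text
t: 24.05
tool_pos: [0.4913, 0.0303, 0.0498]
ee_rot: [[-0.105, 0.994, 0.0], [0.994, 0.105, -0.0], [-0.0, -0.0, -1.0]]
force: [0.2, -0.1, -1.3]
width: 0.0161
```

Emit:
drive_tool([
  [0.001,0,0,0],
  [0.001,0,0,0],
  [0,0,0,0],
  [0,0,0,0],
])

```text
t: 24.38
tool_pos: [0.4912, 0.0324, 0.0498]
ee_rot: [[-0.105, 0.994, 0.0], [0.994, 0.105, 0.0], [0.0, 0.0, -1.0]]
force: [-0.2, 0.9, -0.4]
width: 0.0159
```

Emit:
drive_tool([
  [0.001,0,0,0],
  [0.001,0,0,0],
  [0,0,0,0],
  [0,0,0,0],
])

```text
t: 24.72
tool_pos: [0.491, 0.0344, 0.0498]
ee_rot: [[-0.105, 0.994, 0.0], [0.994, 0.105, -0.0], [-0.0, 0.0, -1.0]]
force: [-0.2, 0.2, -1.3]
width: 0.0157
```

Emit:
drive_tool([
  [0.001,0,0,0],
  [0.001,0,0,0],
  [0.001,0,0,0],
  [0,0,0,0],
])

```text
t: 25.05
tool_pos: [0.4906, 0.0376, 0.0498]
ee_rot: [[-0.105, 0.994, 0.0], [0.994, 0.105, 0.0], [0.0, 0.0, -1.0]]
force: [-0.7, -0.3, -1.5]
width: 0.0157
```

Emit:
drive_tool([
  [0.001,0,0,0],
  [0.001,0,0,0],
  [0,0,0,0],
  [0,0,0,0],
])

```text
t: 25.38
tool_pos: [0.4904, 0.0393, 0.0498]
ee_rot: [[-0.105, 0.994, 0.0], [0.994, 0.105, -0.0], [-0.0, 0.0, -1.0]]
force: [0.9, -0.1, -1.5]
width: 0.0157
```

Emit:
drive_tool([
  [0.0015,0,0,0],
  [0.0015,0,0,0],
  [0,0,0,0],
  [0,0,0,0],
])

```text
t: 25.72
tool_pos: [0.4901, 0.0424, 0.0498]
ee_rot: [[-0.105, 0.994, 0.0], [0.994, 0.105, 0.0], [0.0, 0.0, -1.0]]
force: [0.0, -0.3, -1.6]
width: 0.0161
```

Emit:
drive_tool([
  [0.0015,0,0,0],
  [0.0015,0,0,0],
  [0,0,0,0],
  [0,0,0,0],
])

```text
t: 26.05
tool_pos: [0.4898, 0.0454, 0.0498]
ee_rot: [[-0.105, 0.994, 0.0], [0.994, 0.105, -0.0], [-0.0, 0.0, -1.0]]
force: [0.2, -0.3, -0.9]
width: 0.0157
```

Running freely through the eye. I'll go on to just before the bow meets the post.

Emit:
drive_tool([
  [0.002,0,0,0],
  [0.002,0,0,0],
  [0.001,0,0,0],
  [0,0,0,0],
  [0,0,0,0],
])

```text
t: 26.47
tool_pos: [0.4892, 0.0503, 0.0498]
ee_rot: [[-0.105, 0.994, -0.0], [0.994, 0.105, -0.0], [-0.0, -0.0, -1.0]]
force: [0.6, -0.0, -0.5]
width: 0.0161
```

Emit:
drive_tool([
  [0.002,0,0,0],
  [0.002,0,0,0],
  [0.001,0,0,0],
  [0,0,0,0],
  [0,0,0,0],
])

```text
t: 26.88
tool_pos: [0.4888, 0.0553, 0.0498]
ee_rot: [[-0.105, 0.994, 0.0], [0.994, 0.105, -0.0], [-0.0, 0.0, -1.0]]
force: [-0.9, 0.0, -0.2]
width: 0.0155
```

Emit:
drive_tool([
  [0.002,0,0,0],
  [0.002,0,0,0],
  [0,0,0,0],
  [0,0,0,0],
])

```text
t: 27.22
tool_pos: [0.4883, 0.0594, 0.0498]
ee_rot: [[-0.105, 0.994, 0.0], [0.994, 0.105, 0.0], [0.0, 0.0, -1.0]]
force: [-0.7, -0.3, -0.5]
width: 0.0159
```

Emit:
drive_tool([
  [0.001,0,0,0],
  [0.001,0,0,0],
  [0.001,0,0,0],
  [0,0,0,0],
])

```text
t: 27.55
tool_pos: [0.488, 0.0625, 0.0498]
ee_rot: [[-0.105, 0.994, 0.0], [0.994, 0.105, 0.0], [0.0, 0.0, -1.0]]
force: [0.3, 0.4, 0.0]
width: 0.0157
```

Emit:
drive_tool([
  [0.001,0,0,0],
  [0.001,0,0,0],
  [0,0,0,0],
])

```text
t: 27.8
tool_pos: [0.4875, 0.0642, 0.0498]
ee_rot: [[-0.105, 0.994, -0.0], [0.994, 0.105, -0.0], [-0.0, -0.0, -1.0]]
force: [-0.7, -0.9, -0.9]
width: 0.0159
```

Emit:
drive_tool([
  [0.001,0,0,0],
  [0.001,0,0,0],
  [0,0,0,0],
])

```text
t: 28.05
tool_pos: [0.487, 0.0658, 0.0497]
ee_rot: [[-0.105, 0.994, -0.001], [0.994, 0.105, -0.001], [-0.001, -0.001, -1.0]]
force: [-1.3, -1.3, 0.1]
width: 0.0154
```

Emit:
drive_tool([
  [0.001,0,0,0],
  [0.001,0,0,0],
  [0,0,0,0],
])

```text
t: 28.3
tool_pos: [0.4866, 0.0674, 0.0496]
ee_rot: [[-0.105, 0.994, -0.001], [0.994, 0.105, -0.001], [-0.001, -0.002, -1.0]]
force: [-2.2, -2.9, -0.9]
width: 0.0161
```

Emit:
drive_tool([
  [0.001,0,0,0],
  [0.001,0,0,0],
  [0,0,0,0],
])

```text
t: 28.55
tool_pos: [0.4861, 0.0686, 0.0496]
ee_rot: [[-0.104, 0.995, -0.002], [0.995, 0.104, -0.003], [-0.002, -0.002, -1.0]]
force: [-2.1, -4.2, -1.6]
width: 0.0155
```

Emit:
drive_tool([
  [0.001,0,0,0],
  [0.001,0,0,0],
  [0,0,0,0],
])

```text
t: 28.8
tool_pos: [0.4856, 0.0701, 0.0495]
ee_rot: [[-0.104, 0.995, -0.003], [0.995, 0.104, -0.003], [-0.003, -0.003, -1.0]]
force: [-2.9, -5.2, -1.1]
width: 0.0158
```

Emit:
drive_tool([
  [0.001,0,0,0],
  [0.001,0,0,0],
  [0,0,0,0],
])

```text
t: 29.05
tool_pos: [0.4854, 0.0747, 0.0496]
ee_rot: [[-0.106, 0.994, -0.002], [0.994, 0.106, 0.001], [0.001, -0.002, -1.0]]
force: [-4.7, 0.5, -1.6]
width: 0.016
```

Emit:
drive_tool([
  [0.001,0,0,0],
  [0.001,0,0,0],
  [0,0,0,0],
])

```text
t: 29.3
tool_pos: [0.4871, 0.0779, 0.05]
ee_rot: [[-0.106, 0.994, 0.001], [0.994, 0.106, 0.003], [0.002, 0.002, -1.0]]
force: [-1.9, 2.0, -0.9]
width: 0.0154
```

Snapped: the resistance built to about 5 N, then vanished. Now I'll open the fingers and back off straight up.

Emit:
drive_tool([
  [0,0,0,0],
  [0,0,0,0],
  [0,0,0,0],
  [0,0,0,0],
  [0,0,0,0],
], fingers=0.2)

```text
t: 29.72
tool_pos: [0.4871, 0.0759, 0.0499]
ee_rot: [[-0.104, 0.995, 0.001], [0.995, 0.104, -0.0], [-0.0, 0.001, -1.0]]
force: [0.7, -0.2, -0.5]
width: 0.0351
```

Emit:
drive_tool([
  [0,0,-0.005,0],
  [0,0,-0.015,0],
  [0,0,-0.03,0],
  [-0.01,0,-0.03,0],
  [-0.02,0,0,0],
  [-0.02,0,0,0],
  [0,0,0,0],
  [0,0,0,0],
  [0,0,0,0],
])

```text
t: 30.47
tool_pos: [0.4917, 0.0271, 0.13]
ee_rot: [[-0.105, 0.994, 0.0], [0.994, 0.105, 0.001], [0.001, 0.0, -1.0]]
force: [-0.7, 1.0, -0.4]
width: 0.0351
```

```bash
python3 look.py w7 post_foot:.1104 clip_seat:.091 clip_grip:.091
python3 - <<'E'
import cv2
im=cv2.imread("pics/w7.png"); cv2.imwrite("pics/w7c.png",cv2.resize(im[20:220,224:424],(600,600),interpolation=cv2.INTER_CUBIC))
E
```

```text
[0.49172636 0.02709476 0.1299666 ] 96.0353640658655 30.4667 [ 0.17  0.68 -0.51  2.02  0.59  0.59 -0.64]
post_foot [322.6  89.4] 0.93 [0.4822 0.1037 0.1104]
clip_seat [322.8  86.2] 0.79 [0.482  0.1068 0.091 ]
clip_grip [323.4 128.7] 0.71 [0.485  0.0812 0.091 ]
```

View pics/w7c.png

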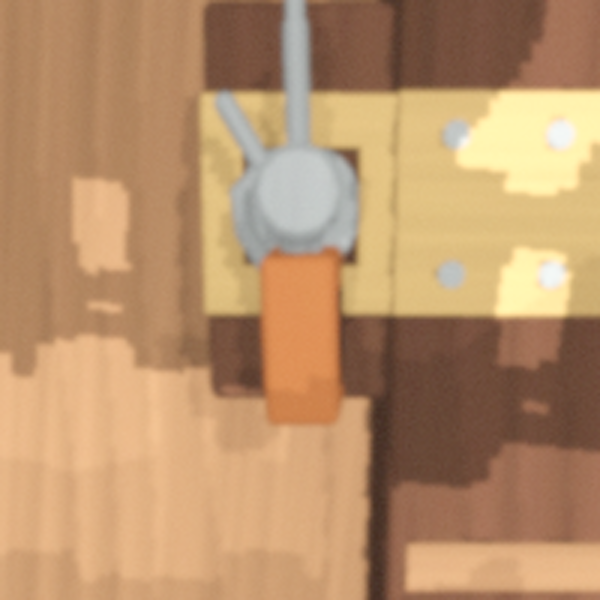

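Run:
```python
from h import *
s=state(); R=np.array(s["ee_rot"])
f=lambda p,z:(R.T@(at_z("wrist",(224+p[0]/3,20+p[1]/3),z,s)-s["tool_pos"])).round(4)
print("post",f((298,193),.1104),f((298,237),.1104),f((298,147),.1104),"grip back top",f((303,408),.1009),"face top",f((301,252),.1009), s["tool_pos"])
im=imaging.grab_frame("top")
```

```text
post [ 0.0799 -0.001   0.0194] [ 0.072  -0.001   0.0194] [ 0.088  -0.001   0.0194] grip back top [ 0.0383 -0.      0.0289] face top [ 0.0694 -0.0004  0.0289] [0.49161474 0.02748992 0.12973083]
```

```bash
python3 -c "
from bench import ctrl; print(ctrl.close_job())"
```

```text
the job is handed in; nothing more can be done
None
```

I shut the lid, locked the cotter in the post's eye with its bow snapped over, backed the gripper off and handed the job in. No verdict was reported.

**What I did**
- **Lid:** I pressed it down until it stopped; the last push reached about 18 N. The later wrist pictures show the tongue lying over the post.
- **Post:** I touched its top at about 110.4 mm above the counter, which puts the eye at about 90.9 mm.
- **Cotter:** The leg entered the eye along +y with no resistance. The bow's resistance rose to about 5 N and then vanished as it snapped.

**Last checks**
- **Seating:** The last wrist picture shows the leg through the post and the grip about 1.5 mm from it. My estimates of the seat position range from about 1.6 mm short to 2.4 mm beyond the post's axis, all inside the tolerance. Sideways it is within about 1 mm.
- **Gripper:** It was clear of the cotter when I handed in.
- **Time:** I handed in at about 31 s on the robot's clock.

**What disagreed or went wrong**
- **Fingertip offset:** The real fingertips sit about 34 mm short of the reported TCP. Contact with the lid and with the counter both showed this, so I worked from contact readings instead.
- **Refused move:** One call was refused for being over the shift limit, so the next one slid the shut fingertip sideways off the post's top under roughly 7 N. I saw no harm from it.
- **Not checked:** I did not measure the bow angle directly or check the final positions of the other parts. The gripper never went near them.

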